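# Weigh down the glued braces with the lead-cored bar

### The arm

A 6-joint arm with a two-finger parallel gripper is mounted at the origin on the work surface. World frame = base frame: x ahead of the robot, y to its left, z up, the work surface at z = 0. Lengths are in m, angles in rad, forces in N, time in s.
With the tool pointing down it reaches from about 0.35 to 0.85 m from the base axis. Payload 8.1 kg.
Tool frame: the origin (TCP) lies at the very end of the fingers, on their centre line; the grasp point (between the pads) lies 19 mm behind it; z points along the fingers, y is the line along which they close (so a half turn about z gives the same grasp; the last joint's range is limited). The gripper opens to 93 mm and grips with 3 to 60 N. Pads are 15 mm wide; open, the fingers measure 128 mm over their backs; the gripper's body (75 mm by 188 mm) begins 65 mm behind the grasp point.
Start: joints at [-1.332, 0.13, 1.488, -0, 1.523, -0.085], TCP at [0.191, -0.569, 0.219] pointing down, gripper open.
Joint ranges: [-2.96, 2.96], [-0.89, 2.26], [0.02, 2.5], [-1.34, 4.48], [0, 2.73], [-2.66, 2.66]. Speed limits (rad/s): [2.39, 2.39, 2.79, 3.14, 3.14, 3.14].

### API

Orientations are given as a rotation vector (axis times angle).
In Python, from plant import robot, imaging gives the robot as it stands.
- The arm moves only by the tool jog_arm, never from a script. Its argument "rows" is a list of rows, each a list of 2 entries, a list of its own where there are three numbers: the shift along the tool's x, y, z each as a share of 0.2 m, from -1 to 1, then the turn, a rotation vector about the tool's x, y, z each as a share of pi/2 rad, from -1 to 1. A call has 1 to 5 rows; each row is the pose to reach, as a shift and turn from the pose commanded when the call began, along the tool's axes at that moment; what a row does not reach only later rows make up. A row lasts 1/10 s, in which the tool goes at most 50 mm and 8.59 degrees, less where a joint would pass 70% of its speed; a pose out of reach is approached as far as the arm can. A call with a number of a shift or a turn outside -1 to 1 is refused whole. A call with a gripper value outside its range is refused whole. "hand" is the closure, from -1 (fully open) to 1 (shut), set as the call begins (left out, the last holds). The fingers move at their own pace and stop on an object; "squeeze" is the grip in N (left out, the last holds). Time passes only in rows, so rows that repeat a pose let the fingers close. It gives the time, the measured TCP pose, the force, the opening and the grip force at its end, in the units of the state.
- robot.read_state(): the state, without advancing time (a new reading comes with each control period).
- imaging.read_camera(name): name is "scene" or "top" or "wrist"; returns a dict with "frame" (420x560x3 uint8, red, green, blue), "vertical_fov" (degrees; the focal length in pixels is half the picture's height over the tangent of half this angle, whatever the lens; pixels are square), "cx", "cy" (the principal point, pixels), "k1" (the pictures are not rectified: a ray, as slopes to the right and down, at radius r is drawn at 1 + k1 r^2 times it, then the intrinsics apply), "R" (3x3) and "t" (3): a world point X has camera coordinates R X + t. Camera axes: x right, y down, z forward; pixel columns grow to the right and rows downward; lengths in m; the calibration is good to about 2 mm. A picture is of the moment at which its call begins. There is no depth.
- robot.close_job(): hands the job in; it is judged then, once.
The state is a dict: "t": time; "q": joint angles; "dq": joint speeds; "joint_torque": joint torques, N m; "tool_pos": TCP position; "orientation": TCP orientation; "force": force on the tool from outside, world axes, zero at the start; "wrist_torque": the same for the moment, N m; "opening": finger opening in m; "gripper_force": force on a finger pad.
Only numpy, scipy, OpenCV 4.12 (cv2) and the standard library are available. Lean on these libraries where they do the work, as an engineer would, in place of code of your own. Each camera call takes 0.05 s, during which the arm holds its last target. There are 200 camera calls.

### The job

One of the three identical wooden bars on the guitar maker's bench has a lead core and is about twice as heavy as the others: find out which by lifting them. Lay that one gently, without dropping it, across the two freshly glued braces on the gluing board, flat, centred and in line with the board, so that its weight bears on both braces. Leave the other two bars lying flat on the bench, and do not knock over the amber jar.

Things in the scene. Friction and masses are not known exactly. Their poses are not given: they have to be found in the camera images.
- bar_a: One of three outwardly identical plain wooden bars, 230 long (its x) x 46 wide (y) x 50 high (z). Origin: centre of its underside; z up. Balanced about its middle. Exactly one of the three (any of them) has a lead core: that one weighs about 0.7 to 0.85 kg, the others about 0.35 kg; they cannot be told apart by eye.
- bar_b: One of three outwardly identical plain wooden bars, 230 long (its x) x 46 wide (y) x 50 high (z). Origin: centre of its underside; z up. Balanced about its middle. Exactly one of the three (any of them) has a lead core: that one weighs about 0.7 to 0.85 kg, the others about 0.35 kg; they cannot be told apart by eye.
- bar_c: One of three outwardly identical plain wooden bars, 230 long (its x) x 46 wide (y) x 50 high (z). Origin: centre of its underside; z up. Balanced about its middle. Exactly one of the three (any of them) has a lead core: that one weighs about 0.7 to 0.85 kg, the others about 0.35 kg; they cannot be told apart by eye.
- board: Gluing board, fixed to the bench: plywood 300 (its x) x 96 (y) x 18, with a pale 4 mm spruce plate on it (top 22 above the bench). It carries the two braces. Origin: centre of its underside; x along its length.
- brace_near: Pale spruce brace standing crosswise on the gluing board, 12 thick (board x) x 70 long (board y) x 28 tall, 75 from the board's middle towards the board's -x end (the robot's side). Origin: centre of its underside, 22 above the bench; its top is 50 above the bench.
- brace_far: The same brace at the other end, 75 from the board's middle towards +x. Origin: centre of its underside, 22 above the bench; its top is 50 above the bench.
- board_mid (a point): The point midway between the tops of the two braces, 50 above the bench, with the board's axes: the middle of the bar's underside belongs here.
- jar: Closed amber glass jar, 48 in diameter, 62 tall, standing past the far end of one of the bars. Origin: centre of its underside; z up.
Mind the look-alikes: they are no part of the job. Leave any red look-alike of the bar_b alone.

How it is judged:
At the end, for the whole second after the job is handed in: The lead-cored bar rests on both braces (each over 1 N, together over 5.3 N), its underside's middle within 20 mm along, 15 mm across and 6 mm in height of board_mid, within 0.12 rad of the board's length; the other two bars lie flat and still on the bench (((contact force between bar_a and brace_near above 1 N and contact force between bar_a and brace_far above 1 N and contact force between bar_a and board above 5.3 N and x of bar_a in the frame of board_mid between -0.02 and 0.02 m and y of bar_a in the frame of board_mid between -0.015 and 0.015 m and z of bar_a in the frame of board_mid between -0.006 and 0.006 m and angle between the x axis of bar_a and the x axis of board, either way round below 0.12 rad and linear speed of each of bar_a, bar_b, bar_c below 0.02 m/s and height (world z) of each of bar_b, bar_c below 0.006 m and angle between each of bar_b, bar_c's own z axis and vertical below 0.06 rad) or (contact force between bar_b and brace_near above 1 N and contact force between bar_b and brace_far above 1 N and contact force between bar_b and board above 5.3 N and x of bar_b in the frame of board_mid between -0.02 and 0.02 m and y of bar_b in the frame of board_mid between -0.015 and 0.015 m and z of bar_b in the frame of board_mid between -0.006 and 0.006 m and angle between the x axis of bar_b and the x axis of board, either way round below 0.12 rad and linear speed of each of bar_b, bar_a, bar_c below 0.02 m/s and height (world z) of each of bar_a, bar_c below 0.006 m and angle between each of bar_a, bar_c's own z axis and vertical below 0.06 rad) or (contact force between bar_c and brace_near above 1 N and contact force between bar_c and brace_far above 1 N and contact force between bar_c and board above 5.3 N and x of bar_c in the frame of board_mid between -0.02 and 0.02 m and y of bar_c in the frame of board_mid between -0.015 and 0.015 m and z of bar_c in the frame of board_mid between -0.006 and 0.006 m and angle between the x axis of bar_c and the x axis of board, either way round below 0.12 rad and linear speed of each of bar_c, bar_a, bar_b below 0.02 m/s and height (world z) of each of bar_a, bar_b below 0.006 m and angle between each of bar_a, bar_b's own z axis and vertical below 0.06 rad))); the robot touches nothing.
It fails at once if a bar is dropped (falls freely at over 0.5 m/s, more than about 13 mm) ((linear speed of bar_a above 0.5 m/s and contact force between bar_a and the fingers below 0.5 N) or (linear speed of bar_b above 0.5 m/s and contact force between bar_b and the fingers below 0.5 N) or (linear speed of bar_c above 0.5 m/s and contact force between bar_c and the fingers below 0.5 N)).
It fails at once if a bar is pressed hard on the braces or board (over 45 N) (contact force between any of bar_a, bar_b, bar_c and board above 45 N).
It fails at once if the amber jar is knocked over (tilts over 0.5 rad) (angle between jar's own z axis and vertical above 0.5 rad).
It also fails if it takes over 64 s, if anything falls off the work surface, if the arm or the gripper's body presses on something with over 40 N, if the wrist force passes 120 N, or if a joint passes its speed limit or range.

## Working session

There is one attempt and no reset: what is moved stays moved. The work goes in short steps, Python scripts to look and compute and a tool call to move; the robot and the scene stay as the last step left them, time stands still between calls to the robot, and variables do not carry over. Pictures are saved under pics/ and viewed, at most 10 in all, crops included, and the job is handed in when it is done.

Besides the shell and the picture viewer there is one more tool, called after "Request:" as name(argument=value, ...) on one line, values as JSON. jog_arm: Moves the arm, as the interface text tells. Its arguments: {"type":"object","properties":{"rows":{"type":"array"},"hand":{"type":"number"},"squeeze":{"type":"number"}},"required":["rows"]}

```bash
ls; mkdir -p pics; python3 - <<'E'
from plant import robot, imaging
import cv2,pickle
s=robot.read_state();print(s)
d={}
for n in("scene","top"):
    c=imaging.read_camera(n);d[n]=c
    cv2.imwrite(f"pics/{n}0.png",c["frame"][:,:,::-1]);print(n,c["vertical_fov"],c["cx"],c["cy"],c["k1"],c["R"],c["t"])
pickle.dump(d,open("c0.pkl","wb"))
E
```

```text
pics
{'t': 0.0, 'q': array([-1.33243310e+00,  1.31164135e-01,  1.48927021e+00, -8.34666349e-06,
        1.52303244e+00, -8.54383482e-02]), 'dq': array([-0.00028813, -0.00130127,  0.00148506, -0.00099542,  0.00170317,
       -0.00227895]), 'joint_torque': array([-1.07715716e-04, -5.59845400e+01, -4.91757274e+01,  7.66598387e-02,
        3.51152464e-02, -1.70108528e-04]), 'tool_pos': array([ 0.19076238, -0.5682541 ,  0.21759068]), 'orientation': array([-3.09866531e+00, -5.06106736e-01,  2.37792181e-04]), 'force': array([-0.43713587, -0.30101941, -0.04061181]), 'wrist_torque': array([ 0.03438867,  0.01520604, -0.01943161]), 'gripper_force': 0.0, 'opening': 0.09284160874441996}
scene 54.60216003037381 266.85496834825153 209.71021404958387 0.021712776725807553 [[ 0.06815719  0.99764877  0.00717815]
 [ 0.68280449 -0.04139944 -0.72942725]
 [-0.72741503  0.05461698 -0.68402073]] [ 0.0341571  -0.29088076  1.43378654]
top 51.27251561388223 285.04812823338307 209.12724016616954 -0.05793759104741867 [[-0.00312293 -0.9997706  -0.02118928]
 [-0.99858929  0.00424102 -0.05292868]
 [ 0.0530064   0.0209941  -0.99837346]] [-0.06049274  0.47150019  1.00467058]
```

View pics/top0.png

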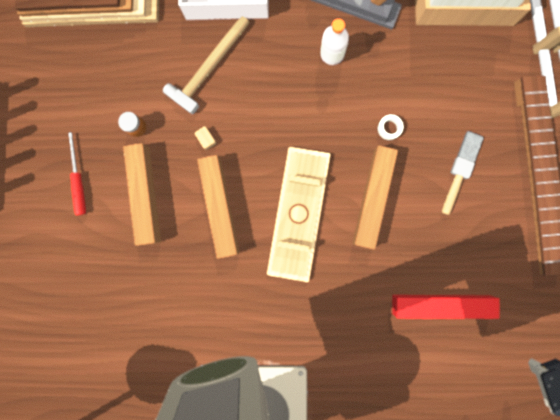

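View pics/scene0.png

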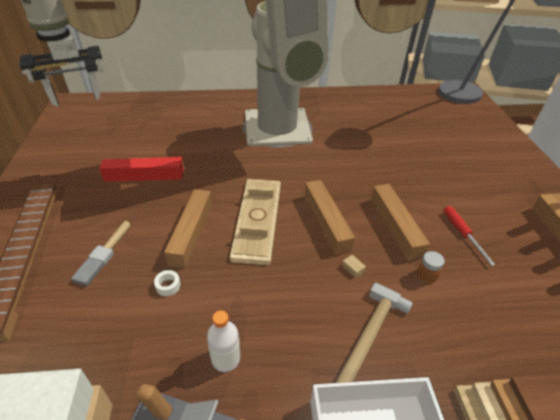

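Candidates in the top view: wooden bars at (140,195), (217,207) and (376,198). The red look-alike at (446,307) is not wanted. The board is at (300,214) and the jar at (129,124).

```bash
cat > h.py <<'E'
import numpy as np,cv2
def K(c):
    f=c["frame"].shape[0]/2/np.tan(np.radians(c["vertical_fov"]/2))
    return np.array([[f,0,c["cx"]],[0,f,c["cy"]],[0,0,1.]])
def ray(c,uv,z):
    "pixels -> world points on plane z"
    d=(np.atleast_2d(np.float64(uv))-[c["cx"],c["cy"]])/K(c)[0,0]
    u=d.copy()
    for _ in range(20): u=d/(1+c["k1"]*(u**2).sum(1,keepdims=True))
    w=np.c_[u,np.ones(len(u))]@c["R"]; C=-c["R"].T@c["t"]
    return C+w*((z-C[2])/w[:,2])[:,None]
def proj(c,X):
    p=np.atleast_2d(X)@c["R"].T+c["t"];u=p[:,:2]/p[:,2:]
    return u*(1+c["k1"]*(u**2).sum(1,keepdims=True))*K(c)[0,0]+[c["cx"],c["cy"]]
def rect(P):
    (x,y),(w,h),a=cv2.minAreaRect(np.float32(P[:,:2]*1000))
    if w<h:w,h,a=h,w,a+90
    return np.round([x,y,w,h,(a+90)%180-90],1)
E
python3 - <<'E'
import pickle,cv2,numpy as np
from h import *
d=pickle.load(open("c0.pkl","rb"));c=d["top"];f=c["frame"]
print("C",-c["R"].T@c["t"])
hsv=cv2.cvtColor(f,cv2.COLOR_RGB2HSV)
for p in [(140,195),(217,207),(376,198),(150,195),(228,207),(367,198),(290,235),(290,243),(300,180),(129,124),(180,230)]:print(p,hsv[p[1],p[0]])
for n,(x0,y0,x1,y1),z in(("b1",(110,135,165,255),.05),("b2",(190,150,245,265),.05),("b3",(345,135,405,255),.05),("board",(260,140,338,290),.022)):
  for vmin in(130,150,170,185):
    m=np.zeros(f.shape[:2],np.uint8);m[y0:y1,x0:x1]=(hsv[y0:y1,x0:x1,2]>vmin)*255
    m=cv2.morphologyEx(m,cv2.MORPH_OPEN,np.ones((3,3)))
    cs,_=cv2.findContours(m,cv2.RETR_EXTERNAL,cv2.CHAIN_APPROX_NONE)
    if cs:
      k=max(cs,key=cv2.contourArea)[:,0];print(n,vmin,rect(ray(c,k,z)))
cv2.imwrite("pics/crop.png",cv2.resize(f[100:300,100:420],None,fx=2.5,fy=2.5,interpolation=cv2.INTER_CUBIC)[:,:,::-1])
E
```

```text
C [ 0.41739215 -0.08357065  1.02671052]
(140, 195) [ 18 129 250]
(217, 207) [ 17 134 247]
(376, 198) [ 16 134 246]
(150, 195) [ 14 138 116]
(228, 207) [ 14 135 134]
(367, 198) [ 17 132 249]
(290, 235) [ 23  79 253]
(290, 243) [ 22  88 250]
(300, 180) [ 26  57 255]
(129, 124) [ 30   1 251]
(180, 230) [ 11 139 172]
b1 130 [505.6 274.4 274.1 126.5   0.7]
b1 150 [505.6 274.4 274.1 126.5   0.7]
b1 170 [502.5 296.8 234.3 100.3   7.8]
b1 185 [503.2 293.4 232.4  92.2   7.9]
b2 130 [4.759e+02 9.050e+01 2.578e+02 1.231e+02 2.000e-01]
b2 150 [475.9  90.5 258.5 121.6   0.5]
b2 170 [475.2 116.2 241.   96.8  11.4]
b2 185 [477.   92.6 232.4  48.7  11.6]
b3 130 [ 502.2 -263.8  268.3  133.2   -0.7]
b3 150 [ 502.2 -263.8  268.2  133.2   -0.7]
b3 170 [ 501.6 -239.5  235.4  103.1  -13.8]
b3 185 [ 496.7 -265.6  232.5   49.1  -13.8]
board 130 [ 4.595e+02 -9.280e+01  3.438e+02  1.788e+02 -4.000e-01]
board 150 [ 4.595e+02 -9.280e+01  3.438e+02  1.788e+02 -4.000e-01]
board 170 [454.2 -64.6 340.4 156.3  -9.4]
board 185 [463.2 -76.9 304.4 132.3 -10. ]
```

View pics/crop.png

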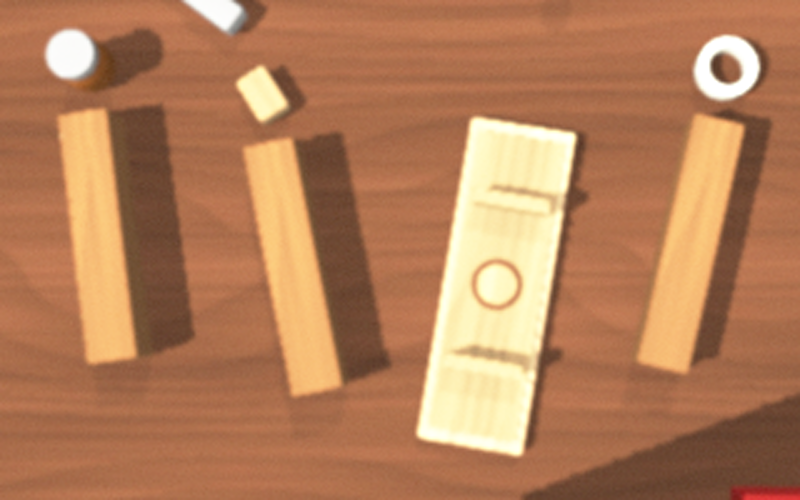

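The crop shows the three plain wooden bars, the board with its two braces, the jar beyond the far end of the left bar, and tape beyond the right bar. Next I'll tighten the masks and check them against the scene camera.

```bash
python3 - <<'E'
import pickle,cv2,numpy as np
from h import *
d=pickle.load(open("c0.pkl","rb"))
def meas(c,box,z,vmin,smax=255):
    x0,y0,x1,y1=box;h=cv2.cvtColor(c["frame"],cv2.COLOR_RGB2HSV);m=np.zeros(h.shape[:2],np.uint8)
    r=h[y0:y1,x0:x1];m[y0:y1,x0:x1]=((r[...,2]>vmin)&(r[...,1]<smax))*255
    m=cv2.morphologyEx(m,cv2.MORPH_OPEN,np.ones((3,3)))
    cs,_=cv2.findContours(m,cv2.RETR_EXTERNAL,cv2.CHAIN_APPROX_NONE)
    return rect(ray(c,max(cs,key=cv2.contourArea)[:,0],z))
T=d["top"]
for v in(200,215,225,235):
    print(v,meas(T,(110,138,165,255),.05,v),meas(T,(190,150,245,265),.05,v),meas(T,(345,138,405,255),.05,v),meas(T,(260,140,338,290),.022,v,115))
S=d["scene"];hs=cv2.cvtColor(S["frame"],cv2.COLOR_RGB2HSV)
for p in[(190,220),(330,210),(325,235),(400,215),(255,195),(250,250)]:print(p,hs[p[1],p[0]])
for v in(165,180,195,210):
    print(v,meas(S,(155,185,215,270),.05,v),meas(S,(298,175,357,258),.05,v),meas(S,(367,180,432,262),.05,v),meas(S,(225,175,285,266),.022,v,115))
# ring midway & jar lid
print("ring",ray(T,(100+497/2.5,100+284/2.5),.022),"jar",ray(T,(100+71/2.5,100+54/2.5),.062))
print("brace tops",ray(T,[(100+512/2.5,100+202/2.5),(100+487/2.5,100+366/2.5)],.05))
E
```

```text
200 [505.7 271.9 230.8  47.9   7.9] [477.   92.2 231.5  46.9  11.6] [ 496.2 -265.9  229.9   47.   -13.7] [460.5 -92.5 302.7  99.9  -9.9]
215 [505.7 271.4 229.4  46.1   7.9] [477.1  92.2 230.7  46.1  11.7] [ 496.4 -266.1  229.1   45.6  -13.8] [460.3 -92.3 302.3  99.5  -9.9]
225 [506.2 271.3 228.5  44.7   7.8] [476.8  92.2 229.3  45.2  11.6] [ 496.4 -266.1  228.    44.7  -14. ] [460.3 -92.2 301.6  99.2  -9.9]
235 [506.1 271.2 227.   42.6   7.8] [476.9  91.8 226.7  42.6  11.6] [ 496.6 -266.4  226.3   43.   -14.2] [460.5 -92.4 301.1  98.   -9.9]
(190, 220) [ 16 133 174]
(330, 210) [ 16 133 173]
(325, 235) [ 14 126 103]
(400, 215) [ 16 133 178]
(255, 195) [ 18  92 122]
(250, 250) [ 19  91 194]
165 [ 498.5 -264.9  223.3   42.5  -14.3] [478.3  93.5 223.9  40.7  11.6] [507.4 272.7 222.9  41.3   7.7] [466.9 -91.2 302.3  97.9  -9.9]Traceback (most recent call last):
  File "<stdin>", line 16, in <module>
  File "<stdin>", line 9, in meas
ValueError: max() iterable argument is empty
```

```bash
cat >> h.py <<'E'
from scipy.spatial.transform import Rotation as Rot
def go(x,y,z,yaw):
    "prints shift (share of .2 m) and turn (share of pi/2) in tool axes to reach the pose; yaw = tool x in deg"
    from plant import robot
    s=robot.read_state();R=Rot.from_rotvec(s["orientation"]);a=np.radians(yaw)
    Rt=Rot.from_matrix(np.array([[np.cos(a),np.sin(a),0],[np.sin(a),-np.cos(a),0],[0,0,-1]]))
    d=R.inv().apply(np.array([x,y,z])-s["tool_pos"])/.2;r=(R.inv()*Rt).as_rotvec()/(np.pi/2)
    print("t",s["t"],"pos",s["tool_pos"].round(4),"F",s["force"].round(2),"M",s["wrist_torque"].round(2),"op",round(s["opening"],4),"g",s["gripper_force"]);print("shift",d.round(3),"turn",r.round(3))
E
python3 - <<'E'
from h import *
import pickle
T=pickle.load(open("c0.pkl","rb"))["top"]
go(.497,-.266,.12,-13.9)
print("ring",ray(T,(100+497/2.5,100+284/2.5),.022),"jar",ray(T,(100+71/2.5,100+54/2.5),.062))
print("brace tops",ray(T,[(100+512/2.5,100+202/2.5),(100+487/2.5,100+366/2.5)],.05))
E
```

```text
t 0.1 pos [ 0.1908 -0.5683  0.2177] F [-0.31  0.26 -0.96] M [-0.03 -0.    0.01] op 0.0928 g 0.0
shift [ 1.932 -0.945  0.49 ] turn [-0.001  0.     0.361]
ring [[ 0.46031205 -0.09400745  0.022     ]] jar [[0.66927349 0.29209299 0.062     ]]
brace tops [[ 0.53265883 -0.10752401  0.05      ]
 [ 0.38608806 -0.0844805   0.05      ]]
```

Request:
jog_arm(rows=[[[0.25,-0.12,0],[0,0,0.09]],[[0.5,-0.24,0],[0,0,0.18]],[[0.75,-0.36,0],[0,0,0.27]],[[1,-0.49,0],[0,0,0.361]],[[1,-0.49,0],[0,0,0.361]]], hand=-1)

```text
t: 0.6
tool_pos: [0.3512, -0.4096, 0.2182]
orientation: [-3.117, 0.387, -0.0]
force: [-0.4, -0.8, 0.6]
opening: 0.0927
gripper_force: 0.0
```

```bash
python3 -c "
from h import *
go(.497,-.266,.12,-13.9)"
```

```text
t 0.6 pos [ 0.3512 -0.4096  0.2182] F [-0.36 -0.75  0.58] M [-0.02  0.03  0.  ] op 0.0927 g 0.0
shift [ 0.532 -0.874  0.492] turn [-0.001  0.    -0.003]
```

Request:
jog_arm(rows=[[[0.13,-0.22,0.1],[0,0,0]],[[0.27,-0.44,0.25],[0,0,0]],[[0.4,-0.66,0.37],[0,0,0]],[[0.53,-0.87,0.49],[0,0,0]],[[0.53,-0.87,0.49],[0,0,0]]])

```text
t: 1.1
tool_pos: [0.4948, -0.2653, 0.1179]
orientation: [-3.117, 0.378, 0.004]
force: [-0.8, -0.1, -0.1]
opening: 0.0928
gripper_force: 0.0
```

```bash
python3 -c "
from h import *
go(.497,-.266,.014,-13.9)
from plant import imaging
c=imaging.read_camera('wrist');cv2.imwrite('pics/w1.png',c['frame'][:,:,::-1])
h=cv2.cvtColor(c['frame'],cv2.COLOR_RGB2HSV)
"
```

```text
t 1.1 pos [ 0.4948 -0.2653  0.1179] F [-0.75 -0.08 -0.07] M [0.06 0.04 0.03] op 0.0928 g 0.0
shift [0.013 0.002 0.519] turn [-0.001  0.002  0.001]
```

View pics/w1.png

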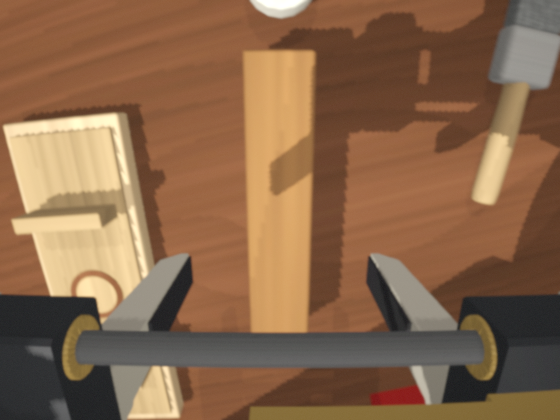

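The wrist view shows the bar at columns 245–315, centred between the open fingers (pads at about 190 and 370) and aligned with them. I'll lower the tool and grip.

Request:
jog_arm(rows=[[[0.013,0,0.15],[0,0,0]],[[0.013,0,0.3],[0,0,0]],[[0.013,0,0.42],[0,0,0]],[[0.013,0,0.52],[0,0,0]],[[0.013,0,0.52],[0,0,0]]])

```text
t: 1.65
tool_pos: [0.4938, -0.2679, 0.0129]
orientation: [-3.115, 0.381, 0.01]
force: [-0.3, -0.2, 0.5]
opening: 0.093
gripper_force: 0.0
```

Request:
jog_arm(rows=[[[0,0,0],[0,0,0]],[[0,0,0],[0,0,0]],[[0,0,0],[0,0,0]],[[0,0,0],[0,0,0]],[[0,0,0],[0,0,0]]], hand=1, squeeze=40)

```text
t: 2.15
tool_pos: [0.4971, -0.2698, 0.0174]
orientation: [3.118, -0.381, 0.002]
force: [1.1, 0.2, -0.9]
opening: 0.0576
gripper_force: 0.0
```

Request:
jog_arm(rows=[[[0,0,0],[0,0,0]],[[0,0,-0.05],[0,0,0]],[[0,0,-0.1],[0,0,0]],[[0,0,-0.15],[0,0,0]],[[0,0,-0.15],[0,0,0]]])

```text
t: 2.65
tool_pos: [0.498, -0.2705, 0.049]
orientation: [3.117, -0.381, 0.005]
force: [0.9, 0.9, -3.1]
opening: 0.0457
gripper_force: 40.0
```

Request:
jog_arm(rows=[[[0,0,0],[0,0,0]],[[0,0,0],[0,0,0]],[[0,0,0],[0,0,0]],[[0,0,0],[0,0,0]],[[0,0,0],[0,0,0]]])

```text
t: 3.15
tool_pos: [0.4965, -0.2694, 0.0463]
orientation: [-3.118, 0.381, 0.001]
force: [0.4, 0.3, -3.4]
opening: 0.0457
gripper_force: 40.0
```

```bash
python3 -c "
from h import *
go(.497,-.266,.014,-13.9)"
```

```text
t 3.15 pos [ 0.4965 -0.2694  0.0463] F [ 0.37  0.34 -3.35] M [ 0.08 -0.02 -0.02] op 0.0457 g 39.99404489994049
shift [-0.001 -0.017  0.161] turn [-0.  0. -0.]
```

B3 pulls only about 3.4 N, so it is a light bar. I'll put it back.

Request:
jog_arm(rows=[[[0,0,0.05],[0,0,0]],[[0,0,0.1],[0,0,0]],[[0,0,0.13],[0,0,0]],[[0,0,0.15],[0,0,0]],[[0,0,0.15],[0,0,0]]])

```text
t: 3.65
tool_pos: [0.496, -0.269, 0.0186]
orientation: [-3.117, 0.38, 0.004]
force: [-15.1, 9.5, 26.6]
opening: 0.0458
gripper_force: 40.0
```

Request:
jog_arm(rows=[[[0,0,0],[0,0,0]],[[0,0,0],[0,0,0]],[[0,0,0],[0,0,0]]])

```text
t: 3.95
tool_pos: [0.496, -0.269, 0.0186]
orientation: [-3.117, 0.38, 0.003]
force: [-14.5, 9.3, 25.9]
opening: 0.0458
gripper_force: 40.0
```

Request:
jog_arm(rows=[[[0,0,0],[0,0,0]],[[0,0,0],[0,0,0]],[[0,0,0],[0,0,0]],[[0,0,0],[0,0,0]],[[0,0,0],[0,0,0]]], hand=-1)

```text
t: 4.45
tool_pos: [0.4966, -0.2695, 0.0164]
orientation: [-3.118, 0.381, 0.0]
force: [-0.1, 0.3, -0.1]
opening: 0.0814
gripper_force: 0.0
```

Request:
jog_arm(rows=[[[0,0,-0.2],[0,0,0]],[[0,0,-0.4],[0,0,0]],[[0,0,-0.6],[0,0,0]],[[0,0,-0.8],[0,0,0]],[[0,0,-0.8],[0,0,0]]])

```text
t: 4.95
tool_pos: [0.5, -0.2718, 0.1841]
orientation: [3.113, -0.38, 0.016]
force: [0.7, -0.4, 0.1]
opening: 0.0929
gripper_force: 0.0
```

```bash
python3 -c "
from h import *
go(.477,.092,.17,11.6)"
```

```text
t 4.95 pos [ 0.5    -0.2718  0.1841] F [ 0.66 -0.38  0.1 ] M [ 0.03 -0.04  0.01] op 0.0929 g 0.0
shift [-0.55  -1.738  0.058] turn [ 0.004 -0.006 -0.284]
```

Request:
jog_arm(rows=[[[-0.07,-0.22,0],[0,0,-0.04]],[[-0.14,-0.44,0],[0,0,-0.08]],[[-0.21,-0.66,0],[0,0,-0.12]],[[-0.28,-0.87,0],[0,0,-0.16]],[[-0.28,-0.87,0],[0,0,-0.16]]])

```text
t: 5.45
tool_pos: [0.4836, -0.0826, 0.1759]
orientation: [-3.14, -0.023, 0.001]
force: [0.4, -0.7, -0.3]
opening: 0.0927
gripper_force: 0.0
```

```bash
python3 -c "
from h import *
go(.477,.092,.15,11.6)"
```

```text
t 5.45 pos [ 0.4836 -0.0826  0.1759] F [ 0.41 -0.65 -0.29] M [ 0.04 -0.01  0.01] op 0.0927 g 0.0
shift [-0.02  -0.873  0.131] turn [-0.001  0.    -0.12 ]
```

Request:
jog_arm(rows=[[[-0.005,-0.22,0.03],[0,0,-0.03]],[[-0.01,-0.44,0.06],[0,0,-0.06]],[[-0.015,-0.66,0.1],[0,0,-0.09]],[[-0.02,-0.873,0.13],[0,0,-0.12]],[[-0.02,-0.873,0.13],[0,0,-0.12]]])

```text
t: 5.95
tool_pos: [0.4776, 0.0911, 0.149]
orientation: [-3.124, -0.316, 0.003]
force: [-0.6, -0.1, 0.9]
opening: 0.0932
gripper_force: 0.0
```

Request:
jog_arm(rows=[[[0,0,0],[0,0,0]],[[0,0,0],[0,0,0]]])

```text
t: 6.15
tool_pos: [0.4791, 0.0862, 0.1505]
orientation: [3.126, 0.306, -0.0]
force: [-0.6, -0.6, -0.2]
opening: 0.0933
gripper_force: 0.0
```

```bash
python3 -c "
from h import *
go(.477,.092,.015,11.6)"
```

```text
t 6.15 pos [0.4791 0.0862 0.1505] F [-0.61 -0.59 -0.2 ] M [0.03 0.   0.01] op 0.0933 g 0.0
shift [-0.004 -0.031  0.678] turn [ 0.     0.    -0.005]
```

Request:
jog_arm(rows=[[[-0.004,-0.03,0.2],[0,0,-0.005]],[[-0.004,-0.03,0.4],[0,0,-0.005]],[[-0.004,-0.03,0.6],[0,0,-0.005]],[[-0.004,-0.03,0.67],[0,0,-0.005]],[[-0.004,-0.03,0.67],[0,0,-0.005]]])

```text
t: 6.65
tool_pos: [0.475, 0.0917, 0.0147]
orientation: [3.125, 0.317, -0.007]
force: [0.1, 0.7, 0.3]
opening: 0.0932
gripper_force: 0.0
```

Request:
jog_arm(rows=[[[0,0,0],[0,0,0]],[[0,0,0],[0,0,0]],[[0,0,0],[0,0,0]],[[0,0,0],[0,0,0]]])

```text
t: 7.05
tool_pos: [0.478, 0.0932, 0.018]
orientation: [3.125, 0.321, 0.004]
force: [0.5, 0.1, -0.1]
opening: 0.0932
gripper_force: 0.0
```

Request:
jog_arm(rows=[[[0,0,0],[0,0,0]],[[0,0,0],[0,0,0]],[[0,0,0],[0,0,0]],[[0,0,0],[0,0,0]],[[0,0,0],[0,0,0]]], hand=1, squeeze=45)

```text
t: 7.55
tool_pos: [0.4768, 0.0931, 0.0166]
orientation: [-3.125, -0.321, 0.0]
force: [-0.4, 0.5, -0.1]
opening: 0.0579
gripper_force: 0.0
```

Request:
jog_arm(rows=[[[0,0,0],[0,0,0]],[[0,0,0],[0,0,0]],[[0,0,0],[0,0,0]]])

```text
t: 7.85
tool_pos: [0.4769, 0.0927, 0.0166]
orientation: [3.125, 0.32, -0.0]
force: [-0.2, -2.7, -1.0]
opening: 0.0457
gripper_force: 45.0
```

Request:
jog_arm(rows=[[[0,0,-0.05],[0,0,0]],[[0,0,-0.1],[0,0,0]],[[0,0,-0.15],[0,0,0]],[[0,0,-0.15],[0,0,0]],[[0,0,-0.15],[0,0,0]]])

```text
t: 8.35
tool_pos: [0.4772, 0.0932, 0.0471]
orientation: [-3.125, -0.321, -0.002]
force: [0.2, -0.8, -8.2]
opening: 0.0459
gripper_force: 45.0
```

Request:
jog_arm(rows=[[[0,0,0],[0,0,0]],[[0,0,0],[0,0,0]],[[0,0,0],[0,0,0]]])

```text
t: 8.65
tool_pos: [0.4764, 0.0931, 0.0462]
orientation: [-3.125, -0.321, 0.001]
force: [-1.1, -1.1, -6.7]
opening: 0.0457
gripper_force: 45.0
```

B2 pulls about 7–8 N, so it has the lead core. The gripper holds it at its centre with the TCP 16.6 mm above the underside. I'll raise it and carry it over.

Request:
jog_arm(rows=[[[0,0,-0.1],[0,0,0]],[[0,0,-0.2],[0,0,0]],[[0,0,-0.3],[0,0,0]],[[0,0,-0.4],[0,0,0]],[[0,0,-0.4],[0,0,0]]])

```text
t: 9.15
tool_pos: [0.4791, 0.0933, 0.1297]
orientation: [3.125, 0.321, 0.009]
force: [0.2, 0.1, -7.8]
opening: 0.0457
gripper_force: 45.0
```

Request:
jog_arm(rows=[[[0,0,0],[0,0,0]],[[0,0,0],[0,0,0]],[[0,0,0],[0,0,0]]])

```text
t: 9.45
tool_pos: [0.4757, 0.093, 0.1249]
orientation: [-3.125, -0.32, 0.004]
force: [-0.0, 0.2, -8.5]
opening: 0.0458
gripper_force: 45.0
```

```bash
python3 -c "
from h import *
go(.460,-.093,.12,-9.9)"
```

```text
t 9.45 pos [0.4757 0.093  0.1249] F [-0.03  0.2  -8.53] M [-0.    0.03  0.01] op 0.0458 g 44.99706566333771
shift [-0.266  0.895  0.025] turn [0.    0.002 0.24 ]
```

Request:
jog_arm(rows=[[[-0.03,0.1,0],[0,0,0.03]],[[-0.06,0.2,0],[0,0,0.06]],[[-0.09,0.3,0],[0,0,0.08]],[[-0.12,0.4,0],[0,0,0.1]],[[-0.14,0.48,0],[0,0,0.12]]])

```text
t: 9.95
tool_pos: [0.4681, -0.0076, 0.1256]
orientation: [3.141, 0.023, -0.003]
force: [0.3, 0.3, -8.0]
opening: 0.0456
gripper_force: 45.0
```

Request:
jog_arm(rows=[[[0,0,0],[0,0,0]],[[0,0,0],[0,0,0]],[[0,0,0],[0,0,0]]])

```text
t: 10.25
tool_pos: [0.4686, -0.006, 0.1261]
orientation: [-3.141, -0.026, 0.001]
force: [-0.2, 0.1, -7.6]
opening: 0.0457
gripper_force: 45.0
```

```bash
python3 -c "
from h import *
go(.460,-.093,.12,-9.9)"
```

```text
t 10.25 pos [ 0.4686 -0.006   0.1261] F [-0.17  0.09 -7.62] M [ 0.01 -0.01 -0.01] op 0.0457 g 44.99727666378021
shift [-0.05   0.434  0.031] turn [-0.     0.001  0.121]
```

Request:
jog_arm(rows=[[[-0.01,0.09,0],[0,0,0.03]],[[-0.02,0.18,0],[0,0,0.06]],[[-0.03,0.27,0],[0,0,0.09]],[[-0.04,0.36,0],[0,0,0.12]],[[-0.05,0.434,0],[0,0,0.12]]])

```text
t: 10.75
tool_pos: [0.4603, -0.0936, 0.1265]
orientation: [-3.13, 0.271, 0.0]
force: [-0.5, -0.5, -7.4]
opening: 0.0455
gripper_force: 45.0
```

Request:
jog_arm(rows=[[[0,0,0],[0,0,0]],[[0,0,0],[0,0,0]],[[0,0,0],[0,0,0]],[[0,0,0],[0,0,0]]])

```text
t: 11.15
tool_pos: [0.4604, -0.0927, 0.1265]
orientation: [-3.13, 0.269, 0.0]
force: [-0.3, 0.2, -7.8]
opening: 0.0454
gripper_force: 45.0
```

```bash
python3 -c "
from h import *
go(.460,-.093,.0786,-9.9)
from plant import imaging
for n in('scene','top'):
  c=imaging.read_camera(n);cv2.imwrite(f'pics/{n}2.png',c['frame'][:,:,::-1])
cv2.imwrite('pics/s2.png',cv2.resize(cv2.imread('pics/scene2.png')[140:290,180:380],None,fx=4,fy=4))"
```

```text
t 11.15 pos [ 0.4604 -0.0927  0.1265] F [-0.35  0.24 -7.82] M [0.03 0.01 0.04] op 0.0454 g 44.99714434146881
shift [-0.002  0.002  0.24 ] turn [-0.     0.     0.001]
```

View pics/s2.png

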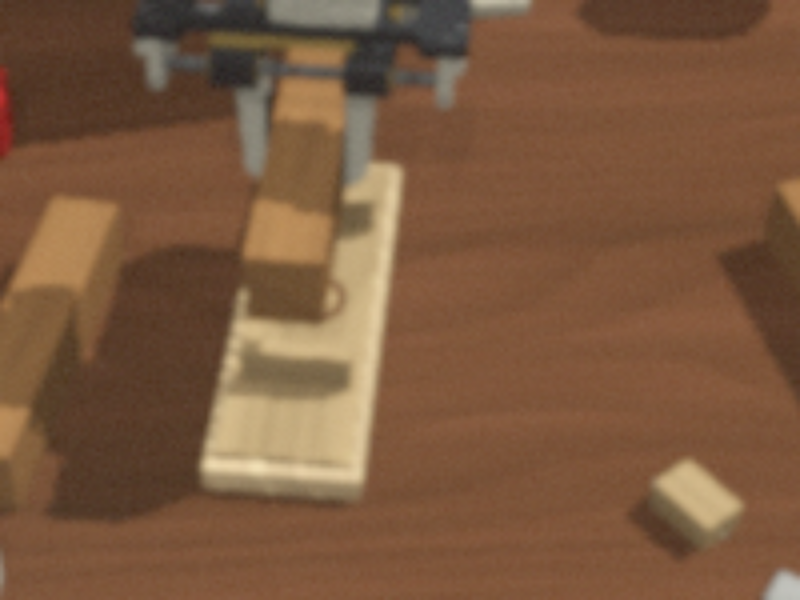

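The crop shows the bar held level above the board. The top edge of its far end runs from about (241,205.5) to (262,206) in full-frame pixels. I'll compare that with the expected position and start down to just above the braces.

```bash
python3 -c "
from h import *
import pickle
c=pickle.load(open('c0.pkl','rb'))['scene']
a=np.radians(-9.9);u=np.array([np.cos(a),np.sin(a)]);v=np.array([-u[1],u[0]])
for z in(.16,.11):
  for s in(-1,1): 
    X=np.r_[np.array([.4604,-.0927])+.115*u+s*.023*v,z];print(X.round(3),proj(c,X).round(1))
print(ray(c,[(241.3,205.5),(262,206.3)],.16))"
```

```text
[ 0.57  -0.135  0.16 ] [[239.5 203.9]]
[ 0.578 -0.09   0.16 ] [[260.1 205.4]]
[ 0.57  -0.135  0.11 ] [[240.3 219.9]]
[ 0.578 -0.09   0.11 ] [[260.2 221.5]]
[[ 0.57535632 -0.13126997  0.16      ]
 [ 0.58071775 -0.08579416  0.16      ]]
```

Request:
jog_arm(rows=[[[0,0,0.06],[0,0,0]],[[0,0,0.12],[0,0,0]],[[0,0,0.18],[0,0,0]],[[0,0,0.22],[0,0,0]],[[0,0,0.24],[0,0,0]]])

```text
t: 11.75
tool_pos: [0.4592, -0.0932, 0.0768]
orientation: [-3.129, 0.271, 0.004]
force: [-0.4, 0.9, -7.9]
opening: 0.0456
gripper_force: 45.0
```

Request:
jog_arm(rows=[[[0,0,0],[0,0,0]],[[0,0,0],[0,0,0]],[[0,0,0],[0,0,0]]])

```text
t: 12.05
tool_pos: [0.4609, -0.0937, 0.0793]
orientation: [3.13, -0.271, 0.002]
force: [0.6, -0.2, -8.0]
opening: 0.046
gripper_force: 45.0
```

Request:
jog_arm(rows=[[[0,0,0.012],[0,0,0]],[[0,0,0.024],[0,0,0]],[[0,0,0.036],[0,0,0]],[[0,0,0.046],[0,0,0]],[[0,0,0.05],[0,0,0]]])

```text
t: 12.55
tool_pos: [0.4601, -0.0934, 0.0682]
orientation: [-3.13, 0.271, 0.001]
force: [-0.3, 0.2, -8.0]
opening: 0.0457
gripper_force: 45.0
```

Request:
jog_arm(rows=[[[0,0,0.003],[0,0,0]],[[0,0,0.005],[0,0,0]],[[0,0,0.005],[0,0,0]]])

```text
t: 12.85
tool_pos: [0.4604, -0.0936, 0.0677]
orientation: [3.13, -0.271, 0.0]
force: [-0.2, -0.6, -7.5]
opening: 0.0456
gripper_force: 45.0
```

Request:
jog_arm(rows=[[[0,0,0.003],[0,0,0]],[[0,0,0.005],[0,0,0]],[[0,0,0.005],[0,0,0]]])

```text
t: 13.15
tool_pos: [0.4603, -0.0935, 0.0666]
orientation: [3.13, -0.271, 0.0]
force: [0.5, -0.5, -7.7]
opening: 0.0457
gripper_force: 45.0
```

Request:
jog_arm(rows=[[[0,0,0.003],[0,0,0]],[[0,0,0.005],[0,0,0]],[[0,0,0.005],[0,0,0]],[[0,0,0.005],[0,0,0]]])

```text
t: 13.55
tool_pos: [0.4604, -0.0936, 0.0666]
orientation: [3.13, -0.271, 0.0]
force: [-7.1, 1.4, 4.1]
opening: 0.046
gripper_force: 45.0
```

The bar is in contact: the force went from -7.7 N to +4.1 N. I'll release and back off upward.

Request:
jog_arm(rows=[[[0,0,0],[0,0,0]],[[0,0,0],[0,0,0]],[[0,0,0],[0,0,0]],[[0,0,0],[0,0,0]],[[0,0,0],[0,0,0]]], hand=-1)

```text
t: 14.05
tool_pos: [0.4605, -0.0936, 0.0658]
orientation: [3.13, -0.271, 0.001]
force: [-0.3, -0.7, -0.2]
opening: 0.0812
gripper_force: 0.0
```

Request:
jog_arm(rows=[[[0,0,0],[0,0,0]],[[0,0,0],[0,0,0]],[[0,0,-0.1],[0,0,0]],[[0,0,-0.2],[0,0,0]],[[0,0,-0.3],[0,0,0]]])

```text
t: 14.55
tool_pos: [0.4601, -0.0935, 0.1261]
orientation: [-3.13, 0.271, 0.001]
force: [-0.3, 0.4, -0.6]
opening: 0.0935
gripper_force: 0.0
```

Request:
jog_arm(rows=[[[0,0,-0.2],[0,0,0]],[[0,0,-0.4],[0,0,0]],[[-0.2,0,-0.6],[0,0,0]],[[-0.4,0,-0.6],[0,0,0]],[[-0.4,0,-0.6],[0,0,0]]])

```text
t: 15.05
tool_pos: [0.3794, -0.0794, 0.248]
orientation: [3.129, -0.271, 0.007]
force: [0.5, -0.1, 0.0]
opening: 0.0933
gripper_force: 0.0
```

Request:
jog_arm(rows=[[[0,-0.25,0],[0,0,0]],[[0,-0.5,0],[0,0,0]],[[0,-0.75,0],[0,0,0]],[[0,-1,0],[0,0,0]],[[0,-1,0],[0,0,0]]])

```text
t: 15.55
tool_pos: [0.4157, 0.1228, 0.245]
orientation: [-3.129, 0.26, 0.002]
force: [-0.4, -0.3, 0.6]
opening: 0.0932
gripper_force: 0.0
```

```bash
python3 - <<'E'
from h import *
from plant import imaging,robot
c=imaging.read_camera('top');f=c['frame'];h=cv2.cvtColor(f,cv2.COLOR_RGB2HSV)
cv2.imwrite('pics/top3.png',f[:,:,::-1]);s=imaging.read_camera('scene');cv2.imwrite('pics/scene3.png',s['frame'][:,:,::-1])
cv2.imwrite('pics/both3.png',cv2.resize(np.hstack([f[80:300,100:420],s['frame'][130:350,150:470]]),(800,275))[:,:,::-1])
m=((h[...,2]>205)&(h[...,0]<20)&(h[...,1]>115)).astype(np.uint8)*255;m=cv2.morphologyEx(m,cv2.MORPH_OPEN,np.ones((3,3)))
for k in cv2.findContours(m,0,1)[0]:
    if cv2.contourArea(k)>400:print(k[:,0].mean(0).round(),rect(ray(c,k[:,0],.05)),rect(ray(c,k[:,0],.1)))
print(robot.read_state()['tool_pos'])
E
```

```text
[293. 242.] [397.7 -81.6 112.7  45.9 -10.1] [398.7 -81.7 106.9  43.6 -10.1]
[135. 160.] [579.3 280.9  76.6  39.5   7.6] [571.  262.3  72.6  37.5   7.6]
[0.415646   0.11833035 0.24496006]
```

View pics/both3.png

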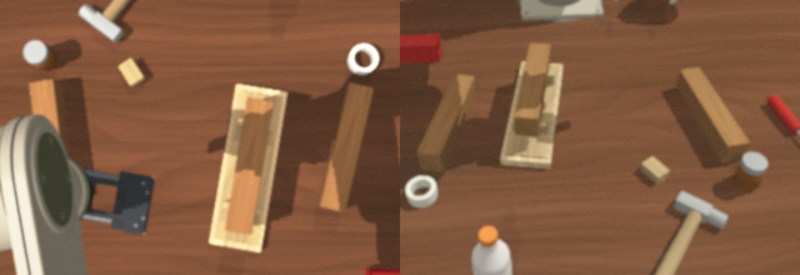

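The picture shows the bar on the braces over the board, partly in shadow, with the jar upright and the other two bars flat. The shadow breaks the brightness mask, so I'll measure by saturation inside the board.

```bash
python3 - <<'E'
from h import *
import pickle
c=pickle.load(open("c0.pkl","rb"))["top"];f=cv2.imread('pics/top3.png');h=cv2.cvtColor(f,cv2.COLOR_BGR2HSV)
a=np.radians(-9.9);u=np.array([np.cos(a),np.sin(a)]);v=np.array([-u[1],u[0]]);o=np.array([.46,-.093])
P=proj(c,[np.r_[o+i*.145*u+j*.04*v,.022] for i,j in((-1,-1),(-1,1),(1,1),(1,-1))])
b=np.zeros(h.shape[:2],np.uint8);cv2.fillPoly(b,[P.astype(np.int32)],255)
for t in(105,115,122):
    m=((h[...,1]>t)&(b>0)).astype(np.uint8)*255;m=cv2.morphologyEx(m,cv2.MORPH_OPEN,np.ones((5,5)))
    k=max(cv2.findContours(m,0,1)[0],key=cv2.contourArea)[:,0];r=rect(ray(c,k,.1));d=r[:2]/1000-o;print(t,r,"off",d@u,d@v)
E
```

```text
105 [460.7 -97.9 239.2  70.9  -6.1] off 0.0015320291196774275 -0.004706685327962811
115 [460.4 -94.2 232.8  49.   -9.8] off 0.0006003586507971587 -0.001113359551273979
122 [460.4 -94.3 230.7  46.6  -9.7] off 0.0006175515608250978 -0.0012118704838894455
```

The measured bar is 230.7 x 46.6 mm, 1 mm off centre and 0.2° off line. That is well inside the limits, so I'm handing it in.

```bash
python3 -c "
from plant import robot
print(robot.close_job())"
```

```text
the job is handed in; nothing more can be done
None
```

The lead-cored bar (the one just left of the board, about 8 N when lifted against 3.4 N for the right-hand bar) now lies flat across both braces, about 1 mm off centre and 0.2° off line; the other two bars lie flat, the jar is upright, and the job is handed in at about 16 s, though `close_job()` returned no verdict.

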